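# Proof-test the two clamp screws of a gel casting frame

## Robot

A 7-joint arm with a two-finger parallel gripper is mounted at the origin on a cart in front of the work surface, level with it; the furniture and walls round the work are solid. World frame = base frame: x ahead of the robot, y to its left, z up, the work surface at z = 0. Lengths are in m, angles in rad, forces in N, time in s.
With the tool pointing down it reaches from about 0.425 to 0.925 m from the base axis. Payload 6.8 kg.
Tool frame: the origin (TCP) lies at the very end of the fingers, on their centre line; the grasp point (between the pads) lies 19 mm behind it; z points along the fingers, y is the line along which they close (so a half turn about z gives the same grasp; the last joint's range is limited). The gripper opens to 85 mm and grips with 20 to 120 N. Pads are 22 mm wide; open, the fingers measure 114 mm over their backs; the gripper's body (76 mm by 85 mm) begins 54 mm behind the grasp point. The pads swing forward as they close: fully open they stand 13 mm farther back than shut.
Start: joints at [-1.312, 0.477, 0.022, 1.555, -0.011, 1.109, -0.083], TCP at [0.242, 0.63, 0.205] pointing down, gripper open.
Joint ranges: [-2.96, 2.96], [-0.34, 2.1], [-1.41, 1.46], [0.24, 2.44], [-1.37, 4.51], [0.17, 1.92], [-2.96, 2.96]. Speed limits (rad/s): [2.39, 2.39, 3.14, 3.14, 3.14, 3.14, 3.14].

## Interface

Orientations are given as a unit quaternion [w, x, y, z].
In Python, from station import bot gives the robot as it stands.
- The arm moves only by the tool jog_arm, never from a script. Its argument "motion" is a list of rows, each a list of 7 numbers: the turn, a rotation vector about the tool's x, y, z in rad, then the shift along the tool's x, y, z in mm, then the finger opening in mm, from 0 to 85.4. A call has 1 to 10 rows; each row is the pose to reach, as a shift and turn from the pose commanded when the call began, along the tool's axes at that moment; what a row does not reach only later rows make up. A row lasts 1/8 s, in which the tool goes at most 62.5 mm and 10.7 degrees, less where a joint would pass 70% of its speed; a pose out of reach is approached as far as the arm can. A call with a gripper value outside its range is refused whole. The fingers move at their own pace and stop on an object; "grip_force" is the grip in N (left out, the last holds). Time passes only in rows, so rows that repeat a pose let the fingers close. It gives the time, the measured TCP pose, the force, the opening and the grip force at its end, in the units of the state.
- bot.get_obs(): the state, without advancing time (a new reading comes with each control period).
- bot.read_camera(name): name is "scene" or "side" or "wrist"; returns a dict with "pixels" (420x560x3 uint8, red, green, blue), "camera_matrix" (3x3 intrinsics, pixels), "distortion" ([k1, k2, p1, p2, k3] as OpenCV has them; the pictures are not rectified), "T" (4x4, takes a point from camera to world coordinates); the wrist camera has in their place "tool_from_camera" (4x4, takes a point from camera to tool coordinates, whose origin is the TCP and whose axes are the flange's). Camera axes: x right, y down, z forward; pixel columns grow to the right and rows downward; lengths in m; the calibration is good to about 2 mm. A picture is of the moment at which its call begins: read the wrist's pose just before it. There is no depth.
- bot.hand_in(): hands the job in; it is judged then, once.
Trained networks look in a picture, given as the dict that the camera call returned (one of the last four; its "shot" number tells which), for a name from the list of things; names that differ only in an ending like _2 or _b are one class to them, and where a whole thing is asked for, a point or a joint stands for the part that bears it (a point fixed in the world has none). Each returns a list of dicts, best first, with "score" (0 to 1); they miss things now and then, are a little off and sometimes report something else, mostly with a low value. They report only what shows in the picture. A call takes as long as a camera call.
- bot.spot_in(thing, picture): "xy" ([column, row] in pixels, amid what is visible of it).
- bot.tip_of(thing, picture): "xy" ([column, row] in pixels: a listed point, or the origin of a listed thing).
The state is a dict: "t": time; "q": joint angles; "joint_vel": joint speeds; "joint_torque": joint torques, N m; "eef_pos": TCP position; "tool_rot": TCP orientation; "contact_force": force on the tool from outside, world axes, zero at the start; "torque": the same for the moment, N m; "gripper_width": opening from 0.0 (shut) to 1.0 (fully open); "grasp_force": force on a finger pad.
Only numpy, scipy, OpenCV 4.12 (cv2) and the standard library are available. Lean on these libraries where they do the work, as an engineer would, in place of code of your own. Each camera call takes 0.05 s, during which the arm holds its last target. There are 200 camera calls.

## Task

Proof-test the two screws that clamp the gel casting tray in its frame, first the one with the long lever, then the one with the short lever: swing the lever clockwise (seen from above) through its slack until it bites, press its knob up to about 0.55 N m (about 6 N at the long lever, 12 N at the short one) and keep that on for a little over two seconds to see that the screw holds, never going above 0.8 N m or turning the screw. After its test swing each lever back counter-clockwise to the free end of its slack, let go, and leave the things lying around alone.

Things in the scene. Friction and masses are not known exactly. Their poses are not given: they have to be found in the camera images.
- frame: Aluminium clamp frame fixed to the worktop, base 170 x 310 x 12 mm (long side along its y), with a cream gel casting tray under two steel straps. Origin at the centre of the underside. Posts 44 mm square stand at y = +120 and -120 mm, strap tops 71 mm above the worktop. One post carries the clamp with the long lever, the other the one with the short lever; which is which varies.
- long_clamp: Fixed steel washer, 36 mm across and 3 mm thick, of the clamp with the long lever; origin at the centre of its underside on top of the strap, on the vertical axis of the screw. Stacked on the axis above it: hexagon screw head, stem, lever hub (26 mm across, nut top 46 mm above this origin).
- long_screw_edge (a point): Point on top of the dark hexagon screw head (28 mm across corners) of the long-lever clamp, 12 mm off the axis along the screw's own x. It moves only if the screw turns in its thread; the screw stands tight at some angle and starts to turn, either way, at about 0.9 N m.
- long_stem_top (a point): Axis point at the top of the round steel stem (17 mm across) of the long-lever clamp, 25 mm above the washer's underside. The stem twists elastically on the screw, clockwise, 0.1 rad per N m; its x axis is parallel to the screw's when no torque is on. The lever is loose on it with 20 to 25 degrees of slack; at the back (counter-clockwise) end the lever's x is parallel to the stem's.
- long_knob (a point): Centre of the upright black knob (20 mm across, 28 mm tall, 121 mm above the worktop) on the long lever, 90 mm from the screw axis; the 10 mm bar lies 18 mm lower. -x points from axis to knob. Swings almost freely (0.02 N m) in its slack; the clockwise end, where it bites, must be felt. Forcing the back end undoes the screw. Torque = force square to lever x 90 mm.
- short_clamp: Fixed steel washer, 36 mm across and 3 mm thick, of the clamp with the short lever; origin at the centre of its underside on top of the strap, on the vertical axis of the screw. Stacked on the axis above it: hexagon screw head, stem, lever hub (26 mm across, nut top 46 mm above this origin).
- short_screw_edge (a point): Point on top of the dark hexagon screw head (28 mm across corners) of the short-lever clamp, 12 mm off the axis along the screw's own x. It moves only if the screw turns in its thread; the screw stands tight at some angle and starts to turn, either way, at about 0.9 N m.
- short_stem_top (a point): Axis point at the top of the round steel stem (17 mm across) of the short-lever clamp, 25 mm above the washer's underside. The stem twists elastically on the screw, clockwise, 0.1 rad per N m; its x axis is parallel to the screw's when no torque is on. The lever is loose on it with 20 to 25 degrees of slack; at the back (counter-clockwise) end the lever's x is parallel to the stem's.
- short_knob (a point): Centre of the upright black knob (20 mm across, 28 mm tall, 121 mm above the worktop) on the short lever, 45 mm from the screw axis; the 10 mm bar lies 18 mm lower. -x points from axis to knob. Swings almost freely (0.02 N m) in its slack; the clockwise end, where it bites, must be felt. Forcing the back end undoes the screw. Torque = force square to lever x 45 mm.
- timer: White lab timer lying flat, 60 x 64 x 18 mm; loose bystander on the worktop near the frame, to be left alone. Origin at the centre of its underside.
- forceps: Steel forceps lying flat, 13 x 118 x 10 mm; loose bystander on the worktop near the frame, to be left alone. Origin at the centre of its underside.
- dish: Clear petri dish, 64 mm across, 15 mm tall; loose bystander on the worktop near the frame, to be left alone. Origin at the centre of its underside.
- tape_roll: Roll of label tape lying flat, 72 mm across, 13 mm tall; loose bystander on the worktop near the frame, to be left alone. Origin at the centre of its underside.
- dye_bottle: Small dropper bottle, 32 mm across, 66 mm tall, standing; loose bystander on the worktop near the frame, to be left alone. Origin at the centre of its underside.

How it is judged:
On the way, in this order (a step that is already met when the one before it is completed fails the run):
1. at least 0.42 N m is held clockwise on the long-lever screw for two seconds (angle between the x axis of long_stem_top and the x axis of long_screw_edge, either way round between 0.042 and 0.08 rad), for 2 s.
2. at least 0.42 N m is held clockwise on the short-lever screw for two seconds (angle between the x axis of short_stem_top and the x axis of short_screw_edge, either way round between 0.042 and 0.08 rad), for 2 s.
At the end, for the whole second after the job is handed in: Both levers have been swung back to within 0.12 rad (7 degrees) of the back (counter-clockwise) end of their slack, and no torque is left on either screw (stem twist under 0.01 rad) (angle between the x axis of long_knob and the x axis of long_stem_top, either way round below 0.12 rad and angle between the x axis of short_knob and the x axis of short_stem_top, either way round below 0.12 rad and angle between the x axis of long_stem_top and the x axis of long_screw_edge, either way round below 0.01 rad and angle between the x axis of short_stem_top and the x axis of short_screw_edge, either way round below 0.01 rad); the robot touches nothing.
It fails at once if more than 0.8 N m on the long-lever screw (angle between the x axis of long_stem_top and the x axis of long_screw_edge, either way round above 0.08 rad).
It fails at once if more than 0.8 N m on the short-lever screw (angle between the x axis of short_stem_top and the x axis of short_screw_edge, either way round above 0.08 rad).
It fails at once if the long-lever screw is turned (its head's edge moves over 1 mm) (distance of long_screw_edge from where it was at the start of the episode above 0.001 m).
It fails at once if the short-lever screw is turned (its head's edge moves over 1 mm) (distance of short_screw_edge from where it was at the start of the episode above 0.001 m).
It fails at once if a loose thing on the worktop is moved by over 15 mm (distance of any of timer, forceps, dish, tape_roll, dye_bottle from where it was at the start of the episode above 0.015 m).
It also fails if it takes over 72 s, if anything falls off the work surface, if the arm or the gripper's body presses on something with over 40 N, if the wrist force passes 120 N, or if a joint passes its speed limit or range.

## Working session

There is one attempt and no reset: what is moved stays moved. The work goes in short steps, Python scripts to look and compute and a tool call to move; the robot and the scene stay as the last step left them, time stands still between calls to the robot, and variables do not carry over. Pictures are saved under pics/ and viewed, at most 10 in all, crops included, and the job is handed in when it is done.

Besides the shell and the picture viewer there is one more tool, called after ">>>" as a command line: name --pt "numbers of a row" for each row, then --argument value for the rest. jog_arm: Moves the arm, as the interface text tells. Its arguments: {"type":"object","properties":{"motion":{"type":"array"},"grip_force":{"type":"number"}},"required":["motion"]}

```bash
mkdir -p pics; cat > h.py <<'E'
import numpy as np, cv2
from station import bot
from scipy.spatial.transform import Rotation as R
def rot(o):
    q=o["tool_rot"]; return R.from_quat([q[1],q[2],q[3],q[0]]).as_matrix()
def shot(name):
    o=bot.get_obs(); p=bot.read_camera(name)
    if name=="wrist":
        T=np.eye(4);T[:3,:3]=rot(o);T[:3,3]=o["eef_pos"];p["W"]=T@np.array(p["tool_from_camera"])
    else: p["W"]=np.array(p["T"])
    return p
def ray(p,xy):
    u=cv2.undistortPoints(np.array([[xy]],float),np.array(p["camera_matrix"]),np.array(p["distortion"]))[0,0]
    d=p["W"][:3,:3]@np.array([u[0],u[1],1]); return p["W"][:3,3],d/np.linalg.norm(d)
def tri(rs):
    A=sum(np.eye(3)-np.outer(d,d) for c,d in rs);b=sum((np.eye(3)-np.outer(d,d))@c for c,d in rs)
    return np.linalg.solve(A,b)
def atz(r,z): c,d=r; return c+d*(z-c[2])/d[2]
def save(p,n): cv2.imwrite("pics/"+n,cv2.cvtColor(p["pixels"],cv2.COLOR_RGB2BGR))
E
python3 - <<'E'
from h import *
np.set_printoptions(precision=4,suppress=True)
o=bot.get_obs();print(o);print(rot(o))
ps={n:shot(n) for n in("scene","side")}
for n,p in ps.items(): save(p,n+"1.png"); print(n,p["W"][:3,3])
for th,z in[("long_knob",.121-.014),("short_knob",.107),("long_clamp",.071),("short_clamp",.071),("long_stem_top",.096),("short_stem_top",.096),("long_screw_edge",.085),("short_screw_edge",.085),("frame",0),("timer",0),("forceps",0),("dish",0),("tape_roll",0),("dye_bottle",0)]:
    rs=[]
    for n,p in ps.items():
        r=bot.tip_of(th,p)
        if r:
            rs.append(ray(p,r[0]["xy"]));print(th,n,np.array(r[0]["xy"]),round(r[0]["score"],2),atz(rs[-1],z))
    if len(rs)==2: print("   tri",tri(rs))
E
```

```text
{'t': 0.0, 'q': array([-1.3121,  0.4778,  0.0223,  1.5565, -0.0115,  1.1093, -0.0831]), 'joint_vel': array([-0.0013, -0.0001, -0.0002,  0.0011, -0.0009, -0.0009,  0.0001]), 'joint_torque': array([ -0.0002, -59.6443,   1.6081, -28.1197,   0.0125,   0.0091,
         0.    ]), 'eef_pos': array([0.2418, 0.6295, 0.2038]), 'tool_rot': array([-0.0001,  0.1824,  0.9832, -0.0009]), 'contact_force': array([-0.0896,  0.3013, -0.5317]), 'torque': array([-0.0018, -0.0218, -0.0004]), 'grasp_force': 0.0, 'gripper_width': 0.9997335436422484}
[[-0.9335  0.3586 -0.0005]
 [ 0.3586  0.9335 -0.0018]
 [-0.0001 -0.0018 -1.    ]]
scene [ 0.077  -0.5848  0.6393]
side [ 0.4435 -0.935   0.5116]
long_knob scene [241.1 214.6] 0.83 [0.5062 0.125  0.107 ]
long_knob side [235.7 187.1] 0.76 [0.4924 0.1376 0.107 ]
   tri [0.4918 0.1023 0.122 ]
short_knob scene [356.  262.7] 0.71 [ 0.582  -0.1197  0.107 ]
short_knob side [284.9 225.5] 0.91 [ 0.5744 -0.0923  0.107 ]
   tri [ 0.567  -0.134   0.1253]
long_clamp scene [284.1 222.7] 0.97 [0.5894 0.0951 0.071 ]
long_clamp side [276.  204.6] 0.59 [0.5834 0.0997 0.071 ]
   tr
[... 910 characters left out ...]
 0.5958 -0.0174  0.    ]
   tri [ 0.5953 -0.0201  0.0015]
timer scene [226.2 282.3] 0.83 [0.4375 0.0798 0.    ]
timer side [218.1 240.5] 0.83 [0.4425 0.0762 0.    ]
   tri [ 0.4419  0.0873 -0.0064]
forceps side [229.5 267.7] 0.48 [ 0.4623 -0.0535  0.    ]
dish scene [307.2 349.9] 0.82 [ 0.4558 -0.1479  0.    ]
dish side [227.1 296.4] 0.76 [ 0.4523 -0.16    0.    ]
   tri [ 0.4547 -0.1482 -0.0044]
tape_roll scene [345.3 233.8] 0.57 [0.7364 0.0634 0.    ]
tape_roll side [342.3 235.1] 0.97 [0.735 0.055 0.   ]
   tri [ 0.739   0.0664 -0.0045]
dye_bottle scene [386.  257.8] 0.56 [ 0.7454 -0.0518  0.    ]
dye_bottle side [359.9 256.8] 0.61 [ 0.7448 -0.0536  0.    ]
   tri [ 0.7457 -0.0515 -0.0009]
```

View pics/scene1.png

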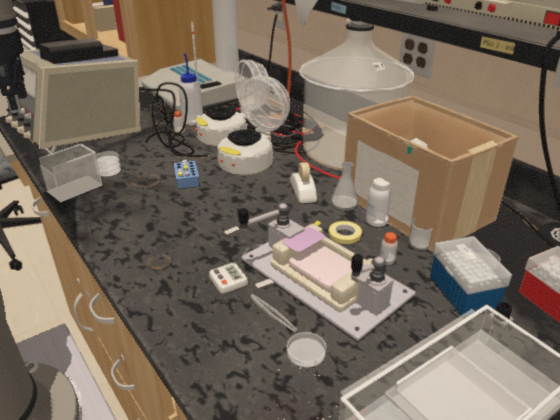

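```bash
python3 - <<'E'
from h import *
p=shot("wrist");print(np.round(p["tool_from_camera"],3),p["camera_matrix"])
E
```

```text
[[-0.    -0.961 -0.275  0.068]
 [ 1.    -0.    -0.    -0.   ]
 [ 0.    -0.275  0.961 -0.168]
 [ 0.     0.     0.     1.   ]] [[304.19253057   0.         285.45345335]
 [  0.         304.19253057 206.40163311]
 [  0.           0.           1.        ]]
```

```bash
python3 - <<'E'
from h import *
np.set_printoptions(precision=3,suppress=True)
p=shot("scene")
for xy in[(186,185),(245,165),(305,198),(345,205),(140,180),(110,170),(378,225)]: print(xy,atz(ray(p,xy),0))
o=bot.get_obs();M=rot(o)
print(M.T@(np.array([0.53,0.03,0.28])-o["eef_pos"])*1000, atz(ray(p,(262,95)),.15))
E
```

```text
(186, 185) [0.554 0.472 0.   ]
(245, 165) [0.739 0.476 0.   ]
(305, 198) [0.761 0.238 0.   ]
(345, 205) [0.819 0.154 0.   ]
(140, 180) [0.469 0.568 0.   ]
(110, 170) [0.425 0.671 0.   ]
(378, 225) [0.821 0.045 0.   ]
[-484.001 -456.948  -75.207] [0.864 0.568 0.15 ]
```

>>> jog_arm --pt "0 0 0 -48 -46 -20 40" --pt "0 0 -0.03 -97 -91 -40 40" --pt "0 0 -0.06 -145 -137 -60 40" --pt "0 0 -0.09 -194 -183 -75 40" --pt "0 0 -0.12 -242 -228 -75 40" --pt "0 0 -0.15 -290 -274 -75 40" --pt "0 0 -0.18 -339 -320 -75 40" --pt "0 0 -0.2 -387 -365 -75 40" --pt "0 0 -0.22 -435 -411 -75 40" --pt "0 0 -0.23 -484 -457 -75 40" --grip_force 20

```text
t: 2.85
eef_pos: [0.5088, 0.0736, 0.2802]
tool_rot: [0.0, 0.068, 0.998, 0.0]
contact_force: [0.6, 0.9, 0.3]
gripper_width: 0.467
grasp_force: 0.0
```

>>> jog_arm --pt "0 0 0 0 0 0 40" --pt "0 0 0 0 0 0 40" --pt "0 0 0 0 0 0 40"

```text
t: 3.22
eef_pos: [0.5076, 0.0772, 0.2797]
tool_rot: [-0.0, 0.067, 0.998, 0.0]
contact_force: [0.5, 0.5, -0.4]
gripper_width: 0.469
grasp_force: 0.0
```

```bash
python3 - <<'E'
from h import *
np.set_printoptions(precision=4,suppress=True)
o=bot.get_obs();print(o["t"],o["eef_pos"],o["q"],o["contact_force"])
p=shot("wrist");save(p,"w1.png")
for th,z in[("long_knob",.121),("short_knob",.121),("long_clamp",.071),("short_clamp",.071),("long_stem_top",.096),("short_stem_top",.096),("long_screw_edge",.085),("short_screw_edge",.085),("frame",0)]:
    for r in bot.tip_of(th,p)[:1]: print(th,np.array(r["xy"]),round(r["score"],2),atz(ray(p,r["xy"]),z))
E
```

```text
3.225 [0.5076 0.0772 0.2797] [-0.5865  0.1371  0.353   1.8611 -0.0523  1.1525  1.2216] [ 0.4964  0.4783 -0.3737]
long_knob [302.3 173.2] 0.91 [0.498  0.0966 0.121 ]
short_knob [120.8 258.4] 0.72 [ 0.5706 -0.1311  0.121 ]
long_clamp [309.8 232.2] 0.97 [0.5864 0.0987 0.071 ]
short_clamp [142. 274.] 0.85 [ 0.6176 -0.1408  0.071 ]
long_stem_top [308.4 240.1] 0.7 [0.5869 0.095  0.096 ]
short_stem_top [131.7 281.7] 0.78 [ 0.6152 -0.1429  0.096 ]
long_screw_edge [312.4 243.7] 0.95 [0.5971 0.0998 0.085 ]
short_screw_edge [140.  285.9] 0.63 [ 0.6284 -0.1402  0.085 ]
frame [232.  230.3] 0.78 [ 0.5945 -0.0196  0.    ]
```

View pics/w1.png

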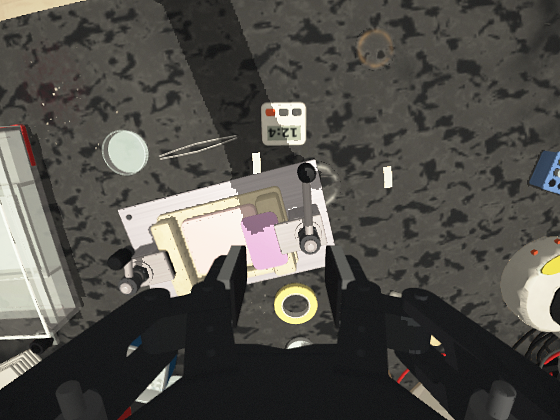

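>>> jog_arm --pt "0 0 -0.03 4 7 37 38" --pt "0 0 -0.06 8 14 73 38" --pt "0 0 -0.09 13 20 105 38" --pt "0 0 -0.09 13 20 105 38"

```text
t: 4.22
eef_pos: [0.496, 0.097, 0.1729]
tool_rot: [-0.002, 0.023, 1.0, -0.001]
contact_force: [0.3, 0.4, -0.1]
gripper_width: 0.445
grasp_force: 0.0
```

```bash
python3 - <<'E'
from h import *
np.set_printoptions(precision=4,suppress=True)
o=bot.get_obs();print(o["t"],o["eef_pos"],o["tool_rot"],o["contact_force"],o["torque"],o["gripper_width"])
p=shot("wrist");save(p,"w2.png")
for th,z in[("long_knob",.121),("long_clamp",.071),("long_stem_top",.096),("long_screw_edge",.085)]:
    for r in bot.tip_of(th,p)[:1]: print(th,np.array(r["xy"]),round(r["score"],2),atz(ray(p,r["xy"]),z))
E
```

```text
4.225 [0.496  0.097  0.1729] [-0.0023  0.023   0.9997 -0.0009] [ 0.316   0.3596 -0.0841] [-0.0129 -0.024   0.0379] 0.44462354245896973
long_knob [286.1 213.2] 0.63 [0.496  0.0968 0.121 ]
long_clamp [291.4 285.2] 0.87 [0.5868 0.098  0.071 ]
long_stem_top [291.3 301.5] 0.58 [0.5892 0.0974 0.096 ]
long_screw_edge [291.4 301. ] 0.88 [0.5959 0.0974 0.085 ]
```

View pics/w2.png

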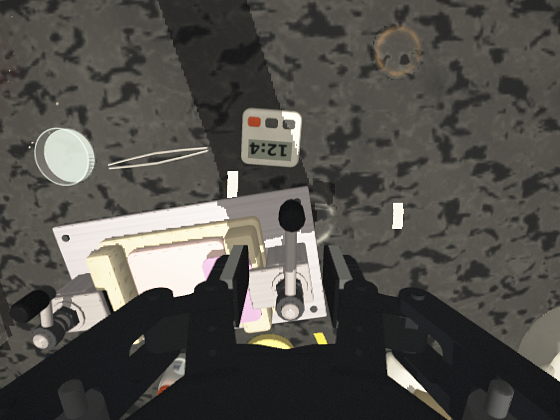

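>>> jog_arm --pt "0 0 0 0 4 20 38" --pt "0 0 0 0 4 45 38" --pt "0 0 0 0 4 65 34" --pt "0 0 0 0 4 65 28" --pt "0 0 0 0 4 65 26" --pt "0 0 0 0 4 65 26"

```text
t: 5.22
eef_pos: [0.4991, 0.1013, 0.111]
tool_rot: [0.001, 0.023, 1.0, 0.0]
contact_force: [-0.8, 0.2, 0.1]
gripper_width: 0.304
grasp_force: 0.0
```

```bash
python3 - <<'E'
from h import *
np.set_printoptions(precision=4,suppress=True)
o=bot.get_obs();print(o["t"],o["eef_pos"],o["tool_rot"],o["contact_force"],o["torque"],o["gripper_width"])
p=shot("wrist");save(p,"w3.png")
s=shot("scene")
for q in(p,s):
  for th,z in[("long_knob",.121),("long_stem_top",.096)]:
    for r in bot.tip_of(th,q)[:1]: print(th,np.array(r["xy"]),round(r["score"],2),atz(ray(q,r["xy"]),z))
E
```

```text
5.225 [0.4991 0.1013 0.111 ] [0.001  0.0235 0.9997 0.0005] [-0.8042  0.1751  0.1471] [ 0.0012 -0.0105 -0.0012] 0.3043835756824524
long_knob [279.4 243.7] 0.57 [0.4978 0.0974 0.121 ]
long_stem_top [285.4 341. ] 0.95 [0.5853 0.0966 0.096 ]
long_knob [384.8 272.6] 0.74 [ 0.5884 -0.1789  0.121 ]
long_stem_top [284.7 213.3] 0.88 [0.5882 0.0918 0.096 ]
```

View pics/w3.png

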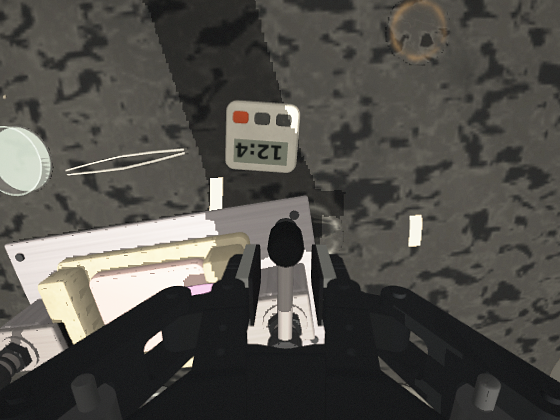

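>>> jog_arm --pt "0 0 0.03 0 2.7 0 26" --pt "0 0 0.06 -0.2 5.3 0 26" --pt "0 0 0.09 -0.4 8 0 26" --pt "0 0 0.09 -0.4 8 0 26" --pt "0 0 0.09 -0.4 8 0 26"

```text
t: 6.15
eef_pos: [0.4989, 0.109, 0.1098]
tool_rot: [-0.0, 0.068, 0.998, -0.0]
contact_force: [-0.7, -0.1, 0.9]
gripper_width: 0.305
grasp_force: 0.0
```

>>> jog_arm --pt "0 0 0.03 0 2.6 0 26" --pt "0 0 0.06 -0.2 5.3 0 26" --pt "0 0 0.06 -0.2 5.3 0 26"

```text
t: 6.52
eef_pos: [0.4999, 0.1146, 0.1098]
tool_rot: [0.0, 0.098, 0.995, 0.0]
contact_force: [-0.1, 0.1, -0.8]
gripper_width: 0.306
grasp_force: 0.0
```

>>> jog_arm --pt "0 0 0 0 0 0 26"

```text
t: 6.65
eef_pos: [0.4998, 0.1142, 0.1098]
tool_rot: [-0.0, 0.098, 0.995, -0.0]
contact_force: [-0.8, -0.3, -0.5]
gripper_width: 0.305
grasp_force: 0.0
```

>>> jog_arm --pt "0 0 0.03 0 2.6 0 26" --pt "0 0 0.06 -0.2 5.3 0 26" --pt "0 0 0.06 -0.2 5.3 0 26" --pt "0 0 0.06 -0.2 5.3 0 26"

```text
t: 7.15
eef_pos: [0.5011, 0.1194, 0.1098]
tool_rot: [-0.0, 0.128, 0.992, -0.0]
contact_force: [0.3, -0.9, -0.1]
gripper_width: 0.306
grasp_force: 0.0
```

>>> jog_arm --pt "0 0 0.03 0 2.6 0 26" --pt "0 0 0.045 -0.2 4 0 26" --pt "0 0 0.045 -0.2 4 0 26" --pt "0 0 0.045 -0.2 4 0 26"

```text
t: 7.65
eef_pos: [0.5023, 0.1232, 0.1097]
tool_rot: [-0.0, 0.15, 0.989, -0.0]
contact_force: [-0.4, -0.3, 0.0]
gripper_width: 0.306
grasp_force: 0.0
```

>>> jog_arm --pt "0 0 0.03 0 2.6 0 26" --pt "0 0 0.055 -0.2 5 0 26" --pt "0 0 0.055 -0.2 5 0 26" --pt "0 0 0.055 -0.2 5 0 26"

```text
t: 8.15
eef_pos: [0.5039, 0.1279, 0.1097]
tool_rot: [-0.0, 0.177, 0.984, -0.0]
contact_force: [-0.3, -0.7, 0.0]
gripper_width: 0.3
grasp_force: 0.0
```

>>> jog_arm --pt "0 0 0.02 0 2 0 26" --pt "0 0 0.045 -0.2 4 0 26" --pt "0 0 0.045 -0.2 4 0 26" --pt "0 0 0.045 -0.2 4 0 26"

```text
t: 8.65
eef_pos: [0.5055, 0.1316, 0.1097]
tool_rot: [-0.0, 0.199, 0.98, -0.0]
contact_force: [0.4, 0.1, -0.5]
gripper_width: 0.304
grasp_force: 0.0
```

>>> jog_arm --pt "0 0 0.02 0 2 0 26" --pt "0 0 0.05 -0.2 4.5 0 26" --pt "0 0 0.05 -0.2 4.5 0 26" --pt "0 0 0.05 -0.2 4.5 0 26"

```text
t: 9.15
eef_pos: [0.5075, 0.1357, 0.1098]
tool_rot: [-0.0, 0.224, 0.975, -0.0]
contact_force: [0.5, 0.2, -0.4]
gripper_width: 0.303
grasp_force: 0.0
```

```bash
python3 - <<'E'
from h import *
np.set_printoptions(precision=4,suppress=True)
p=shot("wrist");save(p,"w4.png")
for th,z in[("long_knob",.121),("long_stem_top",.096)]:
    for r in bot.tip_of(th,p)[:1]: print(th,np.array(r["xy"]),round(r["score"],2),atz(ray(p,r["xy"]),z))
E
```

```text
long_knob [218.5 255.3] 0.82 [0.496  0.0992 0.121 ]
long_stem_top [283.3 345.8] 0.64 [0.5873 0.0953 0.096 ]
```

View pics/w4.png

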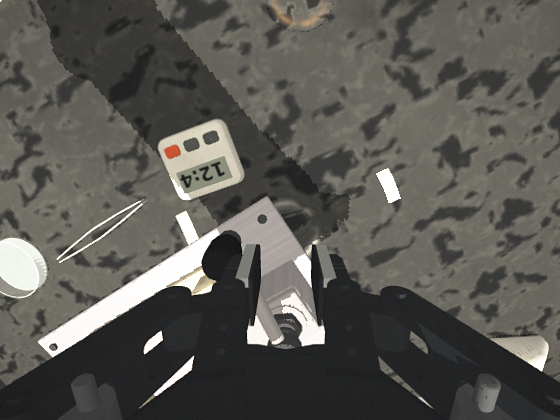

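```bash
python3 - <<'E'
from h import *
np.set_printoptions(precision=4,suppress=True)
p=shot("wrist");o=bot.get_obs();tc=np.array(p["tool_from_camera"])
P=[([.5076,.0772,.2797],[0,.067,.998,0],(302.3,173.2)),([.496,.097,.1729],[-.0023,.023,.9997,-.0009],(286.1,213.2)),([.4991,.1013,.111],[.001,.0235,.9997,.0005],(279.4,243.7)),(o["eef_pos"],o["tool_rot"],(218.5,255.3))]
rs=[]
for e,q,xy in P:
    T=np.eye(4);T[:3,:3]=rot({"tool_rot":q});T[:3,3]=e;p["W"]=T@tc;rs.append(ray(p,xy))
print("all",tri(rs),"12",tri(rs[:2]),"24",tri(rs[1::2]),"34",tri(rs[2:]))
S=shot("scene");D=shot("side");r2=[]
for q in(S,D):
    r=bot.spot_in("long_knob",q);print([(np.array(a["xy"]),round(a["score"],2)) for a in r[:2]])
a=cv2.resize(S["pixels"][150:300,190:360],(640,564),interpolation=2)
cv2.imwrite("pics/sc5.png",cv2.cvtColor(a,cv2.COLOR_RGB2BGR))
a=cv2.resize(D["pixels"][120:270,180:350],(640,564),interpolation=2)
cv2.imwrite("pics/sd5.png",cv2.cvtColor(a,cv2.COLOR_RGB2BGR))
E
```

```text
all [0.4981 0.0975 0.1174] 12 [0.501  0.0974 0.1052] 24 [0.4973 0.0974 0.1169] 34 [0.4974 0.0983 0.1199]
[(array([260.3, 215.2]), 0.72), (array([267.1, 215.8]), 0.15)]
[(array([249. , 192.5]), 0.76)]
```

View pics/sd5.png

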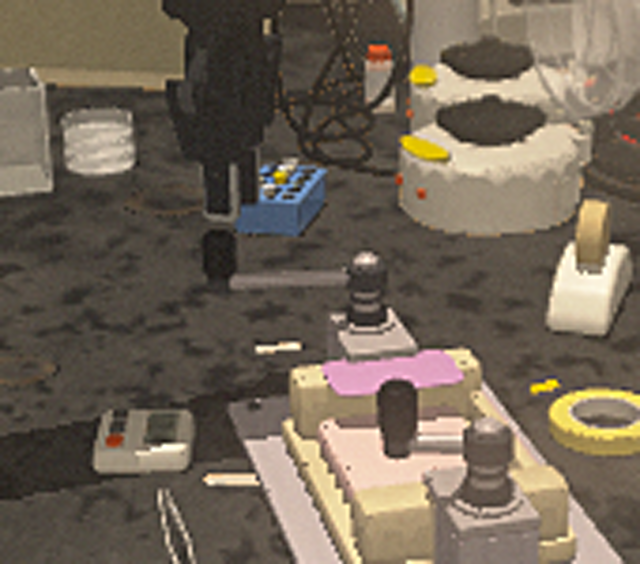

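```bash
python3 - <<'E'
from h import *
np.set_printoptions(precision=4,suppress=True)
D=shot("side")
def aty(r,y): c,d=r; return c+d*(y-c[1])/d[1]
f=lambda x,y:(180+x*170/640,120+y*150/564)
for n,px,y in[("tip",f(222,218),.118),("knobtop",f(218,235),.0985),("knobbot",f(218,285),.0985),("barhub",f(345,278),.0975),("nuttop",f(367,255),.0975)]: print(n,aty(ray(D,px),y))
E
```

```text
tip [0.5001 0.118  0.1364]
knobtop [0.4962 0.0985 0.1326]
knobbot [0.4947 0.0985 0.1   ]
barhub [0.5732 0.0975 0.0996]
nuttop [0.5871 0.0975 0.1139]
```

>>> jog_arm --pt "0 0 0 0 0 -16 34" --pt "0 0 -0.13 -2 -12 -16 38" --pt "0 0 -0.26 -4 -24 -16 38" --pt "0 0 -0.4 -6 -36 -16 38" --pt "0 0 -0.4 -6 -36 -16 38" --pt "0 0 -0.4 -6 -36 0 38" --pt "0 0 -0.4 -6 -36 18 34" --pt "0 0 -0.4 -6 -36 18 28" --pt "0 0 -0.4 -6 -36 18 26"

```text
t: 10.72
eef_pos: [0.4973, 0.101, 0.0917]
tool_rot: [-0.0, 0.026, 1.0, -0.0]
contact_force: [0.9, 0.1, 0.7]
gripper_width: 0.306
grasp_force: 0.0
```

```bash
python3 - <<'E'
from h import *
np.set_printoptions(precision=4,suppress=True)
o=bot.get_obs();print(o["t"],o["eef_pos"],o["tool_rot"],o["contact_force"],o["torque"],o["gripper_width"])
D=shot("side");W=shot("wrist")
a=cv2.resize(D["pixels"][120:270,180:350],(400,352),interpolation=2)
b=cv2.resize(W["pixels"][150:360,160:400],(400,352),interpolation=2)
cv2.imwrite("pics/m6.png",cv2.cvtColor(np.hstack([a,b]),cv2.COLOR_RGB2BGR))
E
```

```text
10.725 [0.4973 0.101  0.0917] [-0.0001  0.0261  0.9997 -0.0001] [0.858  0.115  0.7267] [ 0.0221  0.0333 -0.0215] 0.3056655921318132
```

View pics/m6.png

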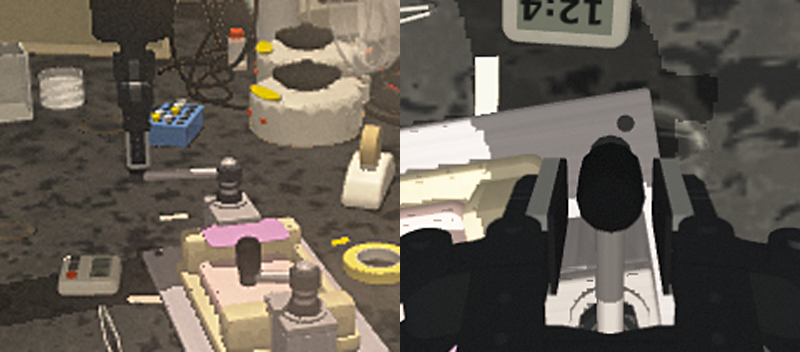

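>>> jog_arm --pt "0 0 0.03 0 2.7 0 26" --pt "0 0 0.06 -0.2 5.3 0 26" --pt "0 0 0.09 -0.4 8 0 26" --pt "0 0 0.09 -0.4 8 0 26" --pt "0 0 0.09 -0.4 8 0 26"

```text
t: 11.45
eef_pos: [0.498, 0.1087, 0.0918]
tool_rot: [-0.0, 0.071, 0.997, -0.0]
contact_force: [-0.2, -0.4, 0.5]
gripper_width: 0.302
grasp_force: 0.0
```

```bash
python3 - <<'E'
from h import *
o=bot.get_obs();W=shot("wrist");r=bot.tip_of("long_knob",W)[0];print(o["contact_force"],r["xy"],r["score"],atz(ray(W,r["xy"]),.121))
E
```

```text
[-0.243011   -0.39803315  0.46738072] [277.3, 263.1] 0.55 [0.49867403 0.10403484 0.121     ]
```

>>> jog_arm --pt "0 0 0.03 0 2.6 0 26" --pt "0 0 0.06 -0.2 5.3 0 26" --pt "0 0 0.06 -0.2 5.3 0 26" --pt "0 0 0.06 -0.2 5.3 0 26"

```text
t: 12.05
eef_pos: [0.4989, 0.1139, 0.0917]
tool_rot: [-0.0, 0.101, 0.995, -0.0]
contact_force: [0.1, 0.9, -0.4]
gripper_width: 0.304
grasp_force: 0.0
```

>>> jog_arm --pt "0 0 0.03 0 2.6 0 26" --pt "0 0 0.06 -0.2 5.3 0 26" --pt "0 0 0.06 -0.2 5.3 0 26" --pt "0 0 0.06 -0.2 5.3 0 26"

```text
t: 12.55
eef_pos: [0.5002, 0.1191, 0.0918]
tool_rot: [0.0, 0.13, 0.991, -0.0]
contact_force: [-0.4, 0.3, -0.5]
gripper_width: 0.307
grasp_force: 0.0
```

>>> jog_arm --pt "0 0 0.03 0 2.6 0 26" --pt "0 0 0.055 -0.2 5 0 26" --pt "0 0 0.055 -0.2 5 0 26" --pt "0 0 0.055 -0.2 5 0 26"

```text
t: 13.05
eef_pos: [0.5015, 0.1234, 0.0917]
tool_rot: [-0.0, 0.158, 0.987, -0.0]
contact_force: [-1.2, -2.6, 0.0]
gripper_width: 0.303
grasp_force: 1.3
```

```bash
python3 - <<'E'
from h import *
o=bot.get_obs();W=shot("wrist");r=bot.tip_of("long_knob",W)[0];print(o["contact_force"],r["xy"],r["score"],atz(ray(W,r["xy"]),.121))
E
```

```text
[-1.18344839 -2.62659677  0.01658856] [276.2, 258.1] 0.9 [0.49868636 0.11932808 0.121     ]
```

>>> jog_arm --pt "0 0 0.02 0 1.5 0 26" --pt "0 0 0.028 0 2.5 0 26" --pt "0 0 0.028 0 2.5 0 26"

```text
t: 13.52
eef_pos: [0.5022, 0.1257, 0.0916]
tool_rot: [-0.0, 0.172, 0.985, -0.0]
contact_force: [-1.6, -4.3, 0.7]
gripper_width: 0.308
grasp_force: 2.4
```

```bash
cat >> h.py <<'E'
def force(n=6):
    F=[]
    for i in range(n):
        o=bot.get_obs();t=rot(o)[:,1];F.append(t@o["contact_force"]);bot.read_camera("side")
    print("Ftan %.2f sd %.2f"%(np.mean(F),np.std(F)),np.round(F,1),np.round(o["eef_pos"],4),o["t"],np.round(o["grasp_force"],1))
E
python3 -c "
from h import *
force()"
```

```text
Ftan -4.88 sd 0.61 [-4.6 -5.6 -4.2 -4.2 -5.1 -5.7] [0.5023 0.1259 0.0917] 13.775 2.5
```

>>> jog_arm --pt "0 0 0.011 0 1.0 0 26" --pt "0 0 0.011 0 1.0 0 26" --pt "0 0 0.011 0 1.0 0 26"

```text
t: 14.2
eef_pos: [0.5026, 0.1267, 0.0917]
tool_rot: [-0.0, 0.177, 0.984, -0.0]
contact_force: [-1.5, -6.1, 0.9]
gripper_width: 0.305
grasp_force: 2.8
```

```bash
python3 -c "
from h import *
force(10)"
```

```text
Ftan -5.64 sd 0.39 [-6.3 -5.9 -5.6 -6.1 -5.3 -5.3 -5.6 -5.2 -6.  -5.1] [0.5026 0.1267 0.0917] 14.65 2.8
```

>>> jog_arm --pt "0 0 0.004 0 0.4 0 26" --pt "0 0 0.004 0 0.4 0 26" --pt "0 0 0.004 0 0.4 0 26" --pt "0 0 0.004 0 0.4 0 26" --pt "0 0 0.004 0 0.4 0 26" --pt "0 0 0.004 0 0.4 0 26" --pt "0 0 0.004 0 0.4 0 26" --pt "0 0 0.004 0 0.4 0 26" --pt "0 0 0.004 0 0.4 0 26" --pt "0 0 0.004 0 0.4 0 26"

```text
t: 15.95
eef_pos: [0.5027, 0.127, 0.0917]
tool_rot: [-0.0, 0.179, 0.984, -0.0]
contact_force: [-0.8, -5.5, 1.6]
gripper_width: 0.307
grasp_force: 3.0
```

```bash
python3 -c "
from h import *
force(6)"
```

```text
Ftan -5.82 sd 0.30 [-5.5 -5.4 -6.2 -5.7 -6.1 -6. ] [0.5027 0.127  0.0917] 16.2 3.0
```

>>> jog_arm --pt "0 0 0 0 0 0 26" --pt "0 0 0 0 0 0 26" --pt "0 0 0 0 0 0 26" --pt "0 0 0 0 0 0 26" --pt "0 0 0 0 0 0 26" --pt "0 0 0 0 0 0 26" --pt "0 0 0 0 0 0 26" --pt "0 0 0 0 0 0 26"

```text
t: 17.25
eef_pos: [0.5027, 0.127, 0.0917]
tool_rot: [-0.0, 0.179, 0.984, -0.0]
contact_force: [-1.7, -5.6, 0.6]
gripper_width: 0.301
grasp_force: 3.0
```

>>> jog_arm --pt "0 0 -0.05 -0.1 -4.5 0 26" --pt "0 0 -0.1 -0.4 -8.9 0 26" --pt "0 0 -0.15 -1 -13.4 0 26" --pt "0 0 -0.2 -1.8 -17.8 0 26" --pt "0 0 -0.25 -2.8 -22.1 0 26" --pt "0 0 -0.3 -4 -26.4 0 26" --pt "0 0 -0.35 -5.4 -30.7 0 26" --pt "0 0 -0.4 -7.1 -34.9 0 26" --pt "0 0 -0.43 -8.1 -37.3 0 26" --pt "0 0 -0.43 -8.1 -37.3 0 26"

```text
t: 18.5
eef_pos: [0.4979, 0.0905, 0.092]
tool_rot: [0.001, -0.035, 0.999, 0.0]
contact_force: [-0.1, -0.4, -0.2]
gripper_width: 0.303
grasp_force: 0.1
```

```bash
python3 -c "
from h import *
force(5)
W=shot('wrist');r=bot.tip_of('long_knob',W)[0];print(r['xy'],r['score'],atz(ray(W,r['xy']),.121))"
```

```text
Ftan 0.15 sd 0.36 [-0.4  0.7  0.1  0.1  0.3] [0.4975 0.0902 0.0918] 18.7 0.1
[287.6, 260.3] 0.89 [0.49716973 0.09038226 0.121     ]
```

>>> jog_arm --pt "0 0 -0.03 0 -2.6 0 26" --pt "0 0 -0.05 -0.1 -4.5 0 26" --pt "0 0 -0.05 -0.1 -4.5 0 26"

```text
t: 19.23
eef_pos: [0.4978, 0.0849, 0.0917]
tool_rot: [-0.0, -0.06, 0.998, -0.0]
contact_force: [-0.8, 0.5, -0.0]
gripper_width: 0.304
grasp_force: 0.0
```

```bash
python3 -c "
from h import *
force(5)"
```

```text
Ftan 0.51 sd 0.50 [ 0.6  1.2  0.7 -0.4  0.4] [0.4978 0.0852 0.0918] 19.425 0.0
```

>>> jog_arm --pt "0 0 -0.02 0 -1.8 0 26" --pt "0 0 -0.035 -0.1 -3.2 0 26" --pt "0 0 -0.035 -0.1 -3.2 0 26"

```text
t: 19.85
eef_pos: [0.4983, 0.0819, 0.0917]
tool_rot: [-0.0, -0.078, 0.997, -0.0]
contact_force: [0.1, 0.0, -0.8]
gripper_width: 0.304
grasp_force: 0.0
```

```bash
python3 -c "
from h import *
force(5)"
```

```text
Ftan 0.37 sd 0.31 [ 0.   0.7  0.5 -0.1  0.6] [0.4983 0.0821 0.0918] 20.05 0.0
```

>>> jog_arm --pt "0 0 -0.02 0 -1.8 0 26" --pt "0 0 -0.035 -0.1 -3.2 0 26" --pt "0 0 -0.035 -0.1 -3.2 0 26"

```text
t: 20.48
eef_pos: [0.4989, 0.0787, 0.0918]
tool_rot: [-0.0, -0.095, 0.995, 0.0]
contact_force: [0.1, 0.5, 0.2]
gripper_width: 0.306
grasp_force: 0.0
```

```bash
python3 -c "
from h import *
force(5)
W=shot('wrist');r=bot.tip_of('long_knob',W)[0];print(r['xy'],r['score'],atz(ray(W,r['xy']),.121))"
```

```text
Ftan 0.07 sd 0.33 [ 0.5  0.4 -0.  -0.3 -0.2] [0.4989 0.0789 0.0918] 20.675 0.0
[287.7, 260.1] 0.87 [0.49830179 0.0790634  0.121     ]
```

>>> jog_arm --pt "0 0 -0.02 0 -1.8 0 26" --pt "0 0 -0.033 -0.1 -3 0 26" --pt "0 0 -0.033 -0.1 -3 0 26"

```text
t: 21.2
eef_pos: [0.4995, 0.0766, 0.0918]
tool_rot: [-0.0, -0.112, 0.994, 0.0]
contact_force: [-0.3, 2.6, -0.1]
gripper_width: 0.303
grasp_force: 1.6
```

```bash
python3 -c "
from h import *
force(5)"
```

```text
Ftan 2.97 sd 0.59 [2.6 2.3 3.4 2.6 3.9] [0.4995 0.0765 0.0918] 21.4 1.8
```

>>> jog_arm --pt "0 0 0 0 3 0 26" --pt "0 0 0 0 5 0 26" --pt "0 0 0 0 5 0 26" --pt "0 0 0 0 5 -25 28" --pt "0 0 0 0 5 -60 34" --pt "0 0 0 0 5 -100 38" --pt "0 0 0 0 5 -100 38"

```text
t: 22.32
eef_pos: [0.5007, 0.0809, 0.1947]
tool_rot: [0.003, -0.111, 0.994, 0.001]
contact_force: [0.3, -0.7, -0.0]
gripper_width: 0.445
grasp_force: 0.0
```

>>> jog_arm --pt "0 0 0.1 -4 -45 0 38" --pt "0 0 0.2 -8 -90 0 38" --pt "0 0 0.3 -13 -135 0 38" --pt "0 0 0.4 -17 -180 0 38" --pt "0 0 0.45 -21 -224 0 38" --pt "0 0 0.45 -21 -224 0 38" --pt "0 0 0.45 -21 -224 0 38"

```text
t: 23.2
eef_pos: [0.5678, -0.1323, 0.1908]
tool_rot: [-0.001, 0.113, 0.994, 0.0]
contact_force: [-0.6, -0.2, 0.1]
gripper_width: 0.443
grasp_force: 0.0
```

```bash
python3 - <<'E'
from h import *
np.set_printoptions(precision=4,suppress=True)
o=bot.get_obs();print(o["t"],o["eef_pos"],o["tool_rot"],o["contact_force"],o["torque"],o["gripper_width"],o["q"])
p=shot("wrist");save(p,"w7.png")
for th,z in[("short_knob",.121),("short_clamp",.071),("short_stem_top",.096),("short_screw_edge",.085)]:
    for r in bot.tip_of(th,p)[:1]: print(th,np.array(r["xy"]),round(r["score"],2),atz(ray(p,r["xy"]),z))
E
```

```text
23.2 [ 0.5678 -0.1323  0.1908] [-0.0009  0.113   0.9936  0.0001] [-0.616  -0.207   0.1388] [ 0.0281 -0.0212 -0.0119] 0.4426929652636694 [-0.2245  0.3607  0.4434  1.8186 -0.1806  1.004   1.636 ]
short_knob [286.2 207.5] 0.67 [ 0.5687 -0.1322  0.121 ]
short_clamp [286.8 237.7] 0.81 [ 0.614  -0.1418  0.071 ]
short_stem_top [285.5 247. ] 0.89 [ 0.6131 -0.143   0.096 ]
short_screw_edge [291.5 254.7] 0.92 [ 0.6271 -0.1401  0.085 ]
```

View pics/w7.png

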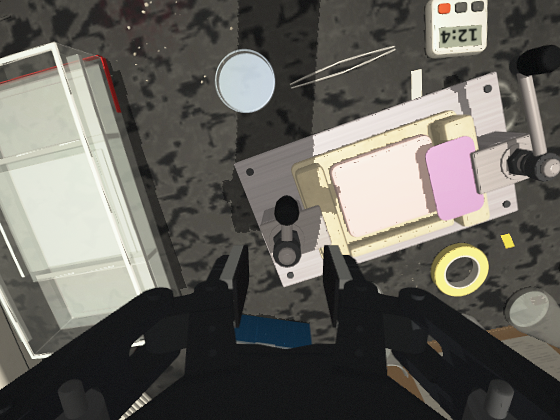

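>>> jog_arm --pt "0 0 0 0 0.5 30 38" --pt "0 0 0 0 0.5 60 38" --pt "0 0 0 0 0.5 85 38" --pt "0 0 0 0 0.5 99 34" --pt "0 0 0 0 0.5 99 28" --pt "0 0 0 0 0.5 99 26" --pt "0 0 0 0 0.5 99 26"

```text
t: 24.32
eef_pos: [0.5694, -0.1326, 0.0938]
tool_rot: [0.001, 0.113, 0.994, 0.0]
contact_force: [-1.8, -0.3, -0.1]
gripper_width: 0.305
grasp_force: 0.0
```

```bash
python3 - <<'E'
from h import *
np.set_printoptions(precision=4,suppress=True)
force(4)
W=shot("wrist");r=bot.tip_of("short_knob",W)[0];print(r["xy"],r["score"],atz(ray(W,r["xy"]),.121))
b=cv2.resize(W["pixels"][150:360,160:400],(400,352),interpolation=2)
cv2.imwrite("pics/m8.png",cv2.cvtColor(b,cv2.COLOR_RGB2BGR))
E
```

```text
Ftan -0.30 sd 0.64 [-0.7 -1.1  0.   0.5] [ 0.569  -0.1325  0.0933] 24.475 0.0
[285.7, 262.9] 0.63 [ 0.5708 -0.133   0.121 ]
```

View pics/m8.png

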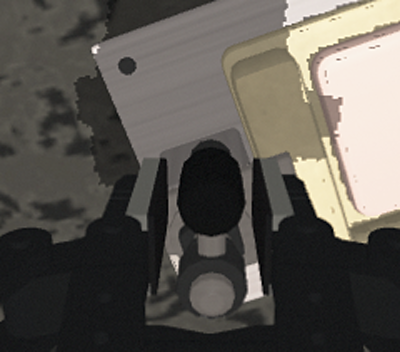

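>>> jog_arm --pt "0 0 0.03 0 1.5 0 26" --pt "0 0 0.06 -0.1 3 0 26" --pt "0 0 0.1 -0.2 4.5 0 26" --pt "0 0 0.1 -0.2 4.5 0 26" --pt "0 0 0.1 -0.2 4.5 0 26"

```text
t: 25.25
eef_pos: [0.5698, -0.128, 0.0927]
tool_rot: [-0.0, 0.163, 0.987, 0.0]
contact_force: [0.1, 0.0, 0.2]
gripper_width: 0.307
grasp_force: 0.0
```

>>> jog_arm --pt "0 0 0.022 0 1 0 26" --pt "0 0 0.05 0 2.2 0 26" --pt "0 0 0.05 0 2.2 0 26" --pt "0 0 0.05 0 2.2 0 26"

```text
t: 25.75
eef_pos: [0.5705, -0.1259, 0.0928]
tool_rot: [-0.0, 0.187, 0.982, 0.0]
contact_force: [-0.1, 0.4, -0.1]
gripper_width: 0.306
grasp_force: 0.1
```

>>> jog_arm --pt "0 0 0.022 0 1 0 26" --pt "0 0 0.05 0 2.2 0 26" --pt "0 0 0.05 0 2.2 0 26" --pt "0 0 0.05 0 2.2 0 26"

```text
t: 26.25
eef_pos: [0.5713, -0.1242, 0.0928]
tool_rot: [0.0, 0.212, 0.977, -0.0]
contact_force: [-0.1, -2.3, -0.2]
gripper_width: 0.3
grasp_force: 0.6
```

>>> jog_arm --pt "0 0 0.013 0 0.6 0 26" --pt "0 0 0.027 0 1.2 0 26" --pt "0 0 0.027 0 1.2 0 26"

```text
t: 26.62
eef_pos: [0.5718, -0.1235, 0.0928]
tool_rot: [0.0, 0.225, 0.974, -0.0]
contact_force: [0.5, -2.8, -0.5]
gripper_width: 0.308
grasp_force: 1.6
```

```bash
python3 -c "
from h import *
force(5)"
```

```text
Ftan -3.52 sd 0.69 [-2.3 -3.8 -4.3 -3.3 -3.9] [ 0.5718 -0.1232  0.0928] 26.825 1.8
```

>>> jog_arm --pt "0 0 0.013 0 0.6 0 26" --pt "0 0 0.027 0 1.2 0 26" --pt "0 0 0.027 0 1.2 0 26"

```text
t: 27.25
eef_pos: [0.5723, -0.1226, 0.0928]
tool_rot: [0.0, 0.239, 0.971, -0.0]
contact_force: [0.4, -5.6, -0.6]
gripper_width: 0.304
grasp_force: 2.6
```

```bash
python3 -c "
from h import *
force(5)"
```

```text
Ftan -5.24 sd 0.29 [-4.8 -5.5 -5.2 -5.6 -5.1] [ 0.5722 -0.1226  0.0928] 27.45 2.6
```

>>> jog_arm --pt "0 0 0 0.1 0.7 0 26" --pt "0 0 0 0.15 1.4 0 26" --pt "0 0 0 0.15 1.4 0 26"

```text
t: 27.88
eef_pos: [0.5724, -0.122, 0.0928]
tool_rot: [-0.0, 0.239, 0.971, -0.001]
contact_force: [-1.2, -7.1, 0.8]
gripper_width: 0.303
grasp_force: 3.4
```

```bash
python3 -c "
from h import *
force(5);o=bot.get_obs();print(o['contact_force'],o['torque'],o['tool_rot'])"
```

```text
Ftan -6.98 sd 0.34 [-6.8 -6.8 -7.4 -7.3 -6.6] [ 0.5724 -0.122   0.0928] 28.075 3.4
[-1.22198902 -6.60732614  0.47661567] [-1.58407824  0.21187428 -0.00318344] [-3.26316774e-05  2.38887822e-01  9.71046810e-01 -8.36527079e-04]
```

>>> jog_arm --pt "0 0 0 0.1 1.2 0 26" --pt "0 0 0 0.2 2.2 0 26" --pt "0 0 0 0.2 2.2 0 26"

```text
t: 28.5
eef_pos: [0.5726, -0.1211, 0.0928]
tool_rot: [-0.0, 0.239, 0.971, -0.001]
contact_force: [-1.9, -8.9, -0.0]
gripper_width: 0.305
grasp_force: 4.7
```

```bash
python3 -c "
from h import *
force(5);o=bot.get_obs();print(o['contact_force'],o['torque'],o['tool_rot'])"
```

```text
Ftan -9.65 sd 0.70 [ -8.8 -10.7  -8.9 -10.   -9.8] [ 0.5726 -0.1211  0.0928] 28.7 4.7
[-2.31471118 -9.97135812  1.00435858] [-2.01409703  0.54224927  0.0047708 ] [-3.18328470e-04  2.39352892e-01  9.70931542e-01 -1.42563024e-03]
```

>>> jog_arm --pt "0 0 0 0.1 1.0 0 26" --pt "0 0 0 0.2 1.9 0 26" --pt "0 0 0 0.2 1.9 0 26"

```text
t: 29.12
eef_pos: [0.5728, -0.1203, 0.0928]
tool_rot: [-0.0, 0.24, 0.971, -0.002]
contact_force: [-4.0, -12.2, 1.6]
gripper_width: 0.307
grasp_force: 5.8
```

```bash
python3 -c "
from h import *
force(8);o=bot.get_obs();print(o['contact_force'],o['torque'],o['tool_rot'])"
```

```text
Ftan -11.74 sd 0.53 [-12.7 -12.4 -11.6 -11.5 -10.9 -11.6 -11.2 -11.9] [ 0.5728 -0.1203  0.0928] 29.475 5.8
[ -3.70791205 -11.53787959   0.65473534] [-2.47197391  0.82452922  0.06186382] [-5.03107367e-04  2.39719885e-01  9.70840025e-01 -1.94128351e-03]
```

>>> jog_arm --pt "0 0 0 0 0.4 0 26" --pt "0 0 0 0 0.4 0 26" --pt "0 0 0 0 0.4 0 26" --pt "0 0 0 0 0.4 0 26" --pt "0 0 0 0 0.4 0 26" --pt "0 0 0 0 0.4 0 26" --pt "0 0 0 0 0.4 0 26" --pt "0 0 0 0 0.4 0 26" --pt "0 0 0 0 0.4 0 26" --pt "0 0 0 0 0.4 0 26"

```text
t: 30.78
eef_pos: [0.5728, -0.1202, 0.0927]
tool_rot: [-0.001, 0.24, 0.971, -0.002]
contact_force: [-4.6, -11.1, 1.0]
gripper_width: 0.306
grasp_force: 6.0
```

>>> jog_arm --pt "0 0 0 0 0 0 26" --pt "0 0 0 0 0 0 26" --pt "0 0 0 0 0 0 26" --pt "0 0 0 0 0 0 26" --pt "0 0 0 0 0 0 26" --pt "0 0 0 0 0 0 26" --pt "0 0 0 0 0 0 26" --pt "0 0 0 0 0 0 26" --pt "0 0 0 0 0 0 26" --pt "0 0 0 0 0 0 26"

```text
t: 32.02
eef_pos: [0.5728, -0.1201, 0.0927]
tool_rot: [-0.001, 0.24, 0.971, -0.002]
contact_force: [-4.1, -11.5, 1.4]
gripper_width: 0.303
grasp_force: 6.0
```

```bash
python3 -c "
from h import *
force(5)"
```

```text
Ftan -12.37 sd 0.24 [-12.  -12.8 -12.4 -12.2 -12.5] [ 0.5728 -0.1201  0.0928] 32.225 6.0
```

>>> jog_arm --pt "0 0 -0.03 0 -3.5 0 26" --pt "0 0 -0.1 -0.3 -6.8 0 26" --pt "0 0 -0.16 -0.8 -10 0 26" --pt "0 0 -0.22 -1.5 -13.5 0 26" --pt "0 0 -0.28 -2.5 -17 0 26" --pt "0 0 -0.34 -3.6 -20 0 26" --pt "0 0 -0.4 -4.9 -23 0 26" --pt "0 0 -0.45 -6.2 -25.6 0 26" --pt "0 0 -0.45 -6.2 -25.6 0 26"

```text
t: 33.4
eef_pos: [0.5682, -0.1404, 0.0927]
tool_rot: [-0.0, 0.015, 1.0, 0.001]
contact_force: [0.6, 0.7, -0.9]
gripper_width: 0.305
grasp_force: 0.3
```

```bash
python3 -c "
from h import *
force(5)
W=shot('wrist');r=bot.tip_of('short_knob',W)[0];print(r['xy'],r['score'],atz(ray(W,r['xy']),.121),bot.get_obs()['tool_rot'])"
```

```text
Ftan 0.33 sd 0.32 [ 0.7  0.1  0.4 -0.2  0.5] [ 0.5683 -0.141   0.0927] 33.6 0.3
[293.9, 256.6] 0.91 [ 0.56652573 -0.13751624  0.121     ] [-7.63534431e-05  1.54450203e-02  9.99880709e-01  1.16790807e-04]
```

>>> jog_arm --pt "0 0 -0.03 0 -1.5 0 26" --pt "0 0 -0.066 -0.1 -3 0 26" --pt "0 0 -0.066 -0.1 -3 0 26"

```text
t: 34.12
eef_pos: [0.5683, -0.1452, 0.0928]
tool_rot: [0.0, -0.018, 1.0, -0.0]
contact_force: [0.6, -0.1, -0.6]
gripper_width: 0.31
grasp_force: 0.1
```

```bash
python3 -c "
from h import *
force(4)"
```

```text
Ftan -0.08 sd 0.35 [-0.1 -0.2 -0.4  0.5] [ 0.5684 -0.1451  0.0928] 34.275 0.0
```

>>> jog_arm --pt "0 0 -0.02 0 -1 0 26" --pt "0 0 -0.04 0 -1.8 0 26" --pt "0 0 -0.04 0 -1.8 0 26"

```text
t: 34.7
eef_pos: [0.5684, -0.1467, 0.0928]
tool_rot: [0.0, -0.038, 0.999, 0.0]
contact_force: [0.4, 0.1, 0.5]
gripper_width: 0.306
grasp_force: 0.1
```

```bash
python3 -c "
from h import *
force(4)"
```

```text
Ftan -0.16 sd 0.53 [ 0.1 -0.8  0.6 -0.6] [ 0.5683 -0.1467  0.0928] 34.85 0.1
```

>>> jog_arm --pt "0 0 -0.02 0 -1 0 26" --pt "0 0 -0.04 0 -1.8 0 26" --pt "0 0 -0.04 0 -1.8 0 26"

```text
t: 35.28
eef_pos: [0.5686, -0.1476, 0.0927]
tool_rot: [0.0, -0.058, 0.998, 0.001]
contact_force: [0.2, 3.2, 0.2]
gripper_width: 0.305
grasp_force: 1.8
```

```bash
python3 -c "
from h import *
force(4)"
```

```text
Ftan 3.84 sd 0.54 [3.1 3.5 4.1 4.5] [ 0.5686 -0.1478  0.0927] 35.425 2.1
```

>>> jog_arm --pt "0 0 0 0 2.5 0 26" --pt "0 0 0 0 5 0 26" --pt "0 0 0 0 5 0 26" --pt "0 0 0 0 5 -25 28" --pt "0 0 0 0 5 -60 34" --pt "0 0 0 0 5 -110 38" --pt "0 0 0 0 65 -150 38" --pt "0 0 0 0 110 -180 38" --pt "0 0 0 0 110 -180 38" --pt "0 0 0 0 110 -180 38"

```text
t: 36.72
eef_pos: [0.5556, -0.04, 0.2726]
tool_rot: [-0.0, -0.057, 0.998, -0.0]
contact_force: [0.4, -1.0, -0.1]
gripper_width: 0.447
grasp_force: 0.0
```

```bash
python3 - <<'E'
from h import *
np.set_printoptions(precision=4,suppress=True)
o=bot.get_obs();print(o["t"],o["eef_pos"],o["contact_force"])
p=shot("wrist");save(p,"w9.png")
for k in("long","short"):
    P={}
    for th,z in[(k+"_knob",.121),(k+"_stem_top",.096),(k+"_screw_edge",.085)]:
        for r in bot.tip_of(th,p)[:1]: P[th]=atz(ray(p,r["xy"]),z);print(th,np.array(r["xy"]),round(r["score"],2),P[th])
    a=P.get(k+"_stem_top")
    for t,s in((k+"_knob",-1),(k+"_screw_edge",1)):
        if a is not None and t in P: d=s*(P[t]-a);print(t,"deg",np.degrees(np.arctan2(d[1],d[0])))
E
```

```text
36.725 [ 0.5556 -0.04    0.2726] [ 0.4413 -1.021  -0.1139]
long_knob [405.9 147. ] 0.96 [0.5    0.0797 0.121 ]
long_stem_top [393.7 221.1] 0.75 [0.5892 0.0943 0.096 ]
long_screw_edge [391.6 224.4] 0.92 [0.597  0.0971 0.085 ]
long_knob deg 9.284999639283727
long_screw_edge deg 20.010140977101184
short_knob [190.1 184.7] 0.95 [ 0.5664 -0.1432  0.121 ]
short_stem_top [198.5 219.4] 0.86 [ 0.614  -0.1393  0.096 ]
short_screw_edge [203.5 227.7] 0.56 [ 0.6283 -0.1355  0.085 ]
short_knob deg 4.745632017181929
short_screw_edge deg 14.707605069036791
```

View pics/w9.png

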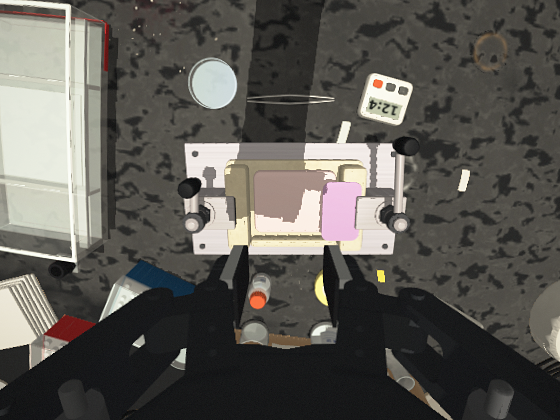

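```bash
python3 -c "
from station import bot
print(bot.hand_in())"
```

```text
the job is handed in; nothing more can be done
None
```

I proof-tested both screws in order, holding about 0.52 N m on the long-lever screw and about 0.55 N m on the short-lever one for roughly 3 s each. I then swung both levers back to the free end of their slack, let go, and handed the job in at about 37 s; no verdict came back.

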